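# Click-test the emergency-stop stations and reject those that do not latch

### The job

Test all four yellow emergency-stop stations: push each red button fully down and let it go. Leave every station whose button stays down standing where it is; set every station whose button springs back up gently into the red reject tray, standing flat on the tray's floor with its button upward. Do not disturb the grey switch box and the small carton that stand among them.

Things in the scene. Friction and masses are not known exactly. Their poses are not given: they have to be found in the camera images.
- station_a: Emergency-stop station A: loose yellow plastic housing, 96 mm long (its x) by 56 mm wide (its y) by 42 mm high, about 0.37 kg, standing flat on the bench with a red mushroom button (40 mm across) in the middle of its top and a short black gland on its +x end (8 mm beyond the 96). Origin: centre of the underside; z up. All four look alike. Grip it across the 56 mm width, low on the housing, below the button.
- station_a_top (a point): Centre of the top of station A's red button, above the middle of the housing. 70 mm above the station's underside as supplied; the stroke is 14 mm, so 56 mm when fully down. It takes about 3 to 4 N to push; a firm 6 to 8 N push reaches the bottom. Let go after a full push, a sound one stays down at 56 mm (pushed only part-way, it stays part-way), a faulty one springs back to about 66 mm.
- station_b: Emergency-stop station B: loose yellow plastic housing, 96 mm long (its x) by 56 mm wide (its y) by 42 mm high, about 0.37 kg, standing flat on the bench with a red mushroom button (40 mm across) in the middle of its top and a short black gland on its +x end (8 mm beyond the 96). Origin: centre of the underside; z up. All four look alike. Grip it across the 56 mm width, low on the housing, below the button.
- station_b_top (a point): Centre of the top of station B's red button, above the middle of the housing. 70 mm above the station's underside as supplied; the stroke is 14 mm, so 56 mm when fully down. It takes about 3 to 4 N to push; a firm 6 to 8 N push reaches the bottom. Let go after a full push, a sound one stays down at 56 mm (pushed only part-way, it stays part-way), a faulty one springs back to about 66 mm.
- station_c: Emergency-stop station C: loose yellow plastic housing, 96 mm long (its x) by 56 mm wide (its y) by 42 mm high, about 0.37 kg, standing flat on the bench with a red mushroom button (40 mm across) in the middle of its top and a short black gland on its +x end (8 mm beyond the 96). Origin: centre of the underside; z up. All four look alike. Grip it across the 56 mm width, low on the housing, below the button.
- station_c_top (a point): Centre of the top of station C's red button, above the middle of the housing. 70 mm above the station's underside as supplied; the stroke is 14 mm, so 56 mm when fully down. It takes about 3 to 4 N to push; a firm 6 to 8 N push reaches the bottom. Let go after a full push, a sound one stays down at 56 mm (pushed only part-way, it stays part-way), a faulty one springs back to about 66 mm.
- station_d: Emergency-stop station D: loose yellow plastic housing, 96 mm long (its x) by 56 mm wide (its y) by 42 mm high, about 0.37 kg, standing flat on the bench with a red mushroom button (40 mm across) in the middle of its top and a short black gland on its +x end (8 mm beyond the 96). Origin: centre of the underside; z up. All four look alike. Grip it across the 56 mm width, low on the housing, below the button.
- station_d_top (a point): Centre of the top of station D's red button, above the middle of the housing. 70 mm above the station's underside as supplied; the stroke is 14 mm, so 56 mm when fully down. It takes about 3 to 4 N to push; a firm 6 to 8 N push reaches the bottom. Let go after a full push, a sound one stays down at 56 mm (pushed only part-way, it stays part-way), a faulty one springs back to about 66 mm.
- tray: The red reject tray, fixed to the bench: an open box 260 mm (its x) by 160 mm (its y) outside, walls 32 mm high and 5 mm thick, floor 5 mm thick. Origin: centre of the underside. It has room for two stations end to end along its x, each with its length along the tray's x (for example centred 58 mm either side of the middle).
- selector: Bystander: grey switch box of the stations' size (96 x 56 x 42 mm) with a black rotary knob (top at 61 mm) and no red button; not one to test. Origin: centre of the underside.
- carton: Bystander: small brown carton, 95 x 62 x 40 mm. Origin: centre of the underside.

How it is judged:
By the outcome, as a careful person would: the job done as asked, in the order asked, and still so for the second after the job is handed in, with the robot touching nothing.
It also fails if it takes over 72 s, if anything falls off the work surface, if the arm or the gripper's body presses on something with over 40 N, if the wrist force passes 120 N, or if a joint passes its speed limit or range.

### The arm

A 7-joint arm with a two-finger parallel gripper is mounted at the origin on the work surface. World frame = base frame: x ahead of the robot, y to its left, z up, the work surface at z = 0. Lengths are in m, angles in rad, forces in N, time in s.
With the tool pointing down it reaches from about 0.4 to 0.85 m from the base axis. Payload 6.9 kg.
Tool frame: the origin (TCP) lies at the very end of the fingers, on their centre line; the grasp point (between the pads) lies 19 mm behind it (grip_depth is the distance from the TCP to the grasp point, in m); z points along the fingers, y is the line along which they close (so a half turn about z gives the same grasp; the last joint's range is limited). The gripper opens to 85 mm and grips with 20 to 120 N. Pads are 22 mm wide; open, the fingers measure 114 mm over their backs; the gripper's body (76 mm by 85 mm) begins 54 mm behind the grasp point. The pads swing forward as they close: fully open they stand 13 mm farther back than shut.
Start: joints at [1.433, 0.507, -0.238, 1.5, 0.126, 1.149, -0.155], TCP at [0.151, -0.607, 0.231] pointing down, gripper open.
Joint ranges: [-3.08, 3.08], [-0.24, 2.05], [-1.43, 1.35], [0, 2.5], [-1.52, 4.66], [0.17, 1.96], [-2.89, 2.89]. Speed limits (rad/s): [2.39, 2.39, 3.14, 3.14, 3.14, 3.14, 3.14].

### API

Orientations are given as a unit quaternion [x, y, z, w].
In Python, from plant import sense, snapshot, camera_info, hand_in, grip_depth gives the robot as it stands.
- The arm moves only by the shell command python3 -m inch 'ROWS' [FORCE]. ROWS is JSON, a list of rows, each an object with "translation": the shift along the tool's x, y, z in units of 40 mm (1.0 is 40 mm), a list of three; "roll": the turn about the tool's z in units of 8 degrees (1.0 is 8 degrees); "hand": the finger opening in mm, from 0 to 85.4. A call has 1 to 5 rows; each row is the pose to reach, as a shift and turn from the pose commanded when the call began, along the tool's axes at that moment; what a row does not reach only later rows make up. A row lasts 1/10 s, in which the tool goes at most 50 mm and 8.59 degrees, less where a joint would pass 70% of its speed; a pose out of reach is approached as far as the arm can. A call with a gripper value outside its range is refused whole. The fingers move at their own pace and stop on an object; FORCE is the grip in N (left out, the last holds). Time passes only in rows, so rows that repeat a pose let the fingers close. It gives the time, the measured TCP pose, the force, the opening and the grip force at its end, in the units of the state.
- sense(): the state, without advancing time (a new reading comes with each control period).
- snapshot(name): name is "scene" or "top"; returns the picture (384x512x3 uint8, red, green, blue); there is no depth.
- camera_info(name): a dict with "intrinsics" (3x3 intrinsics, pixels), "R" (3x3) and "t" (3): a world point X has camera coordinates R X + t. Camera axes: x right, y down, z forward; pixel columns grow to the right and rows downward; lengths in m; the calibration is good to about 2 mm. A picture is of the moment at which its call begins. camera_info takes no time and is no camera call.
- hand_in(): hands the job in; it is judged then, once.
The state is a dict: "time_s": time; "joint_positions": joint angles; "joint_velocities": joint speeds; "tau": joint torques, N m; "tcp_pos": TCP position; "ee_rot": TCP orientation; "force": force on the tool from outside, world axes, zero at the start; "torque": the same for the moment, N m; "grip_width": finger opening in m; "gripper_force": force on a finger pad.
Only numpy, scipy, OpenCV 4.12 (cv2) and the standard library are available. Lean on these libraries where they do the work, as an engineer would, in place of code of your own. Each camera call takes 0.05 s, during which the arm holds its last target. There are 200 camera calls.

## Working session

There is one attempt and no reset: what is moved stays moved. The work goes in short steps, Python scripts to look and compute and a shell command to move; the robot and the scene stay as the last step left them, time stands still between calls to the robot, and variables do not carry over. Pictures are saved under pics/ and viewed, at most 10 in all, crops included, and the job is handed in when it is done.

```bash
mkdir -p pics; ls; python3 - <<'E'
from plant import *
import cv2,numpy as np
s=sense();print({k:np.round(v,3).tolist() for k,v in s.items()}, grip_depth)
for n in("scene","top"):
    cv2.imwrite(f"pics/{n}0.png",snapshot(n)[:,:,::-1]);c=camera_info(n);print(n,np.round(c["intrinsics"],1).tolist(),np.round(c["R"],3).tolist(),np.round(c["t"],3).tolist())
E
```

```text
pics
{'time_s': 0.0, 'joint_positions': [1.432, 0.508, -0.238, 1.501, 0.126, 1.149, -0.155], 'joint_velocities': [-0.001, -0.0, 0.001, 0.002, -0.002, 0.0, -0.0], 'tau': [-0.001, -62.059, -2.187, -24.965, 0.013, 0.012, 0.0], 'tcp_pos': [0.151, -0.606, 0.23], 'ee_rot': [0.993, 0.122, -0.0, -0.001], 'force': [0.486, -0.42, 0.319], 'torque': [0.014, 0.005, -0.012], 'gripper_force': 0.0, 'grip_width': 0.085} 0.0187
scene [[450.2, 0.0, 255.0], [0.0, 450.2, 190.2], [0.0, 0.0, 1.0]] [[-0.778, 0.628, -0.002], [0.473, 0.584, -0.66], [-0.413, -0.515, -0.751]] [0.44, -0.176, 1.427]
top [[366.0, 0.0, 256.5], [0.0, 366.0, 193.8], [0.0, 0.0, 1.0]] [[-0.01, -1.0, 0.001], [-0.981, 0.01, -0.191], [0.191, -0.003, -0.981]] [-0.016, 0.554, 0.808]
```

View pics/scene0.png

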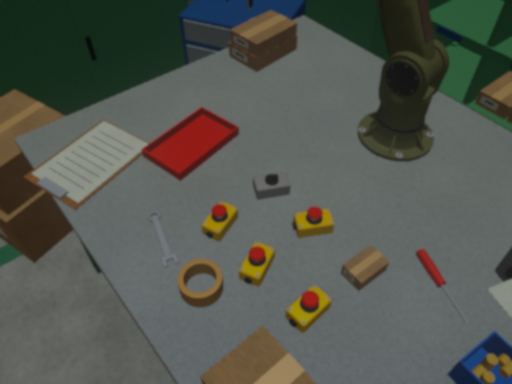

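View pics/top0.png

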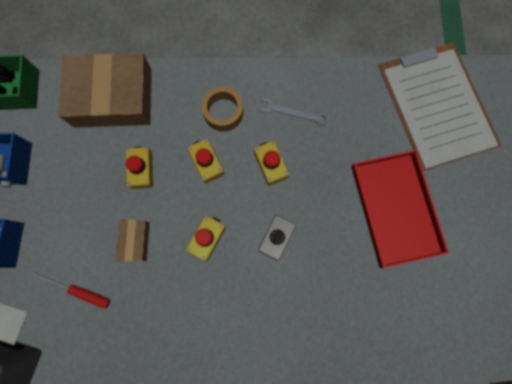

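The top view shows stations with buttons near px (136,164), (204,157), (271,159) and (204,237). The grey box is at (277,237), the carton at (132,240) and the tray at (400,208). The scene view shows the same four buttons at (315,214), (219,212), (257,255) and (310,300).

```bash
cat > h.py <<'E'
import cv2,numpy as np
from plant import *
def ray(n,uv,z):
    c=camera_info(n);R=np.array(c["R"]);t=np.array(c["t"]);C=-R.T@t
    uv=np.atleast_2d(uv).astype(float);d=np.c_[uv,np.ones(len(uv))]@np.linalg.inv(c["intrinsics"]).T@R
    return C+d*((z-C[2])/d[:,2])[:,None]
def two(a,b):
    A=[]
    for n,uv in(("top",a),("scene",b)):
        p=ray(n,uv,0)[0];q=ray(n,uv,.1)[0];A.append((p,(q-p)/np.linalg.norm(q-p)))
    M=sum(np.eye(3)-np.outer(d,d) for p,d in A);v=sum((np.eye(3)-np.outer(d,d))@p for p,d in A);return np.linalg.solve(M,v)
def blobs(img,kind,lo,hi):
    h=cv2.cvtColor(img,cv2.COLOR_RGB2HSV);H,S,V=h[...,0].astype(int),h[...,1],h[...,2]
    m=((H<8)|(H>172))&(S>150)&(V>70) if kind=="red" else (H>20)&(H<35)&(S>150)&(V>60)
    c,_=cv2.findContours(m.astype(np.uint8),0,cv2.CHAIN_APPROX_NONE)
    return [k for k in c if lo<cv2.contourArea(k)<hi]
def cen(k):
    m=cv2.moments(k);return np.array([m['m10']/m['m00'],m['m01']/m['m00']])
E
python3 - <<'E'
from h import *
im={n:cv2.imread(f"pics/{n}0.png")[:,:,::-1].copy() for n in("top","scene")}
rt=[cen(k) for k in blobs(im["top"],"red",100,600)];rs=[cen(k) for k in blobs(im["scene"],"red",60,600)]
print(np.round(rt),np.round(rs))
ps=[(ray("scene",b,.062)[0],b) for b in rs]
for a in rt:
    p=ray("top",a,.062)[0];q,b=min(ps,key=lambda x:np.linalg.norm(x[0]-p))
    print("button",a.round(1),b.round(1),p.round(4),q.round(4),"tri",two(a,b).round(4))
for k in blobs(im["top"],"y",200,3000):
  for z in(.042,.021):
    w=ray("top",k[:,0],z)[:,:2];(c,s,an)=cv2.minAreaRect((w*1000).astype(np.float32));
    if s[0]<s[1]: an+=90
    print("yel",z,np.round(c),np.round(s),round(an%180,1))
for k in blobs(im["top"],"red",3000,99999):
  for z in(.032,0.005):
    c,s,an=cv2.minAreaRect((ray("top",k[:,0],z)[:,:2]*1000).astype(np.float32));print("tray",z,np.round(c),np.round(s),round(an,1))
for k in blobs(im["scene"],"red",3000,99999):
    c,s,an=cv2.minAreaRect((ray("scene",k[:,0],.032)[:,:2]*1000).astype(np.float32));print("trayS",np.round(c),np.round(s),round(an,1))
s=sense();from scipy.spatial.transform import Rotation as Ro
print(Ro.from_quat(s["ee_rot"]).as_matrix().round(3))
print("sel",ray("top",[277,238],.042),"carton",ray("top",[132,241],.04))
E
```

```text
[[ 88. 296.]
 [204. 237.]
 [134. 164.]
 [271. 159.]
 [203. 157.]] [[310. 300.]
 [430. 267.]
 [256. 254.]
 [314. 213.]
 [219. 210.]]
button [ 88.4 296.2] [430.3 266.8] [0.3255 0.3518 0.062 ] [0.3571 0.3848 0.062 ] tri [0.3212 0.3744 0.0123]
button [203.8 237.1] [314.3 212.7] [0.453 0.099 0.062] [0.4539 0.1022 0.062 ] tri [0.4526 0.1001 0.059 ]
button [133.9 163.5] [309.6 299.5] [0.6283 0.2675 0.062 ] [0.6298 0.2705 0.062 ] tri [0.6288 0.269  0.0588]
button [271.3 158.9] [218.6 210.5] [ 0.6364 -0.0581  0.062 ] [ 0.6383 -0.0562  0.062 ] tri [ 0.6371 -0.0582  0.0592]
button [203.4 156.6] [256.4 254. ] [0.6436 0.1032 0.062 ] [0.646  0.1064 0.062 ] tri [0.6446 0.1041 0.058 ]
yel 0.042 [455.  96.] [54. 90.] 151.6
yel 0.021 [457.  99.] [56. 92.] 151.6
yel 0.042 [625. 262.] [98. 58.] 3.3
yel 0.021 [631. 268.] [100.  59.] 3.3
yel 0.042 [635. -57.] [98. 54.] 21.5
yel 0.021 [641. -58.] [100.  55.] 21.5
yel 0.042 [641. 101.] [99. 51.] 26.6
yel 0.021 [648. 104.] [101.  52.] 26.6
tray 0.032 [ 524. -365.] [259. 164.] 12.1
tray 0.005 [ 528. -376.] [267. 169.] 12.1
trayS [ 529. -350.] [268. 174.] 11.8
[[ 0.97   0.241 -0.   ]
 [ 0.241 -0.97   0.002]
 [-0.    -0.002 -1.   ]]
sel [[ 0.45065606 -0.06891284  0.042     ]] carton [[0.44733264 0.2694991  0.04      ]]
```

```bash
cat >> h.py <<'E'
from scipy.spatial.transform import Rotation as Ro
def togo(x,y,z,yaw=None):
    s=sense();R=Ro.from_quat(s["ee_rot"]).as_matrix();cy=np.degrees(np.arctan2(R[1,0],R[0,0]))
    d=R.T@(np.array([x,y,z])-s["tcp_pos"])/.04
    r=0 if yaw is None else -((yaw-cy+90)%180-90)/8
    print("t",round(s["time_s"],2),"tcp",np.round(s["tcp_pos"],4),"yaw",round(cy,1),"F",np.round(s["force"],1),"q",np.round(s["joint_positions"],2),"w",round(s["grip_width"],3),"gf",round(float(s["gripper_force"]),1),"\n  units",d.round(3),"roll",round(r,3))
E
python3 -m inch '[{"translation":[2,-1,0],"roll":0,"hand":0},{"translation":[3,-2,0],"roll":0,"hand":0},{"translation":[4,-3,0],"roll":0,"hand":0},{"translation":[5,-4,0],"roll":0,"hand":0},{"translation":[5,-4,0],"roll":0,"hand":0}]'
python3 -c "
from h import *
togo(.637,-.058,.12)"
```

```text
time_s: 0.6
tcp_pos: [0.3029, -0.4075, 0.231]
ee_rot: [0.993, 0.122, -0.0, -0.0]
force: [2.1, -0.1, -0.3]
grip_width: 0.0125
gripper_force: 0.0
t 0.6 tcp [ 0.3029 -0.4075  0.231 ] yaw 14.0 F [ 2.1 -0.1 -0.3] q [ 1.1   0.33 -0.29  1.8   0.11  1.02 -0.57] w 0.013 gf 0.0 
  units [10.216 -6.462  2.777] roll 0
```

```bash

python3 -m inch '[{"translation":[1,-0.6,0],"roll":0,"hand":0},{"translation":[2,-1.2,0.2],"roll":0,"hand":0},{"translation":[3,-1.9,0.4],"roll":0,"hand":0},{"translation":[4,-2.5,0.6],"roll":0,"hand":0},{"translation":[5,-3.2,0.8],"roll":0,"hand":0}]' >/dev/null
python3 -m inch '[{"translation":[1,-0.6,0.3],"roll":0,"hand":0},{"translation":[2,-1.2,0.7],"roll":0,"hand":0},{"translation":[3,-1.9,1],"roll":0,"hand":0},{"translation":[4,-2.5,1.4],"roll":0,"hand":0},{"translation":[5,-3.1,1.9],"roll":0,"hand":0}]' >/dev/null
python3 -m inch '[{"translation":[0,0,0],"roll":0,"hand":0},{"translation":[0,0,0],"roll":0,"hand":0}]' >/dev/null
python3 -c "
from h import *
togo(.637,-.058,.075)"
```

```text
t 1.8 tcp [ 0.6288 -0.0673  0.1221] yaw 14.1 F [-0.6 -0.2  0.8] q [ 0.27  0.63 -0.33  1.62  0.24  0.94 -1.47] w 0.0 gf 0.0 
  units [ 0.258 -0.173  1.177] roll 0
```

```bash

python3 -m inch '[{"translation":[0.26,-0.17,0.4],"roll":0,"hand":0},{"translation":[0.26,-0.17,0.9],"roll":0,"hand":0},{"translation":[0.26,-0.17,1.17],"roll":0,"hand":0},{"translation":[0.26,-0.17,1.17],"roll":0,"hand":0}]' >/dev/null
python3 -m inch '[{"translation":[0,0,0.1],"roll":0,"hand":0},{"translation":[0,0,0.2],"roll":0,"hand":0},{"translation":[0,0,0.3],"roll":0,"hand":0},{"translation":[0,0,0.4],"roll":0,"hand":0},{"translation":[0,0,0.4],"roll":0,"hand":0}]'
python3 -c "
from h import *
togo(.637,-.058,.056)"
```

```text
time_s: 2.7
tcp_pos: [0.6379, -0.06, 0.0608]
ee_rot: [0.993, 0.121, 0.0, 0.0]
force: [-0.1, -0.4, 2.4]
grip_width: 0.0
gripper_force: 1.2
t 2.7 tcp [ 0.6379 -0.06    0.0608] yaw 14.0 F [-0.1 -0.4  2.4] q [ 0.24  0.71 -0.31  1.66  0.27  0.82 -1.52] w 0.0 gf 1.2 
  units [-0.009 -0.055  0.119] roll 0
```

```bash

python3 -m inch '[{"translation":[0,0,0.07],"roll":0,"hand":0},{"translation":[0,0,0.14],"roll":0,"hand":0},{"translation":[0,0,0.14],"roll":0,"hand":0}]'
python3 -m inch '[{"translation":[0,0,0.05],"roll":0,"hand":0},{"translation":[0,0,0.1],"roll":0,"hand":0},{"translation":[0,0,0.1],"roll":0,"hand":0}]'
```

```text
time_s: 3.0
tcp_pos: [0.638, -0.06, 0.0557]
ee_rot: [0.993, 0.121, 0.001, 0.0]
force: [-0.8, -0.6, 6.4]
grip_width: -0.0001
gripper_force: 3.1
time_s: 3.3
tcp_pos: [0.6388, -0.0601, 0.0544]
ee_rot: [0.993, 0.121, 0.002, 0.001]
force: [-4.7, -2.5, 25.1]
grip_width: 0.0002
gripper_force: 12.4
```

```bash

python3 -m inch '[{"translation":[0,0,-0.1],"roll":0,"hand":0},{"translation":[0,0,-0.16],"roll":0,"hand":0},{"translation":[0,0,-0.16],"roll":0,"hand":0}]'
python3 -m inch '[{"translation":[0,0,-0.4],"roll":0,"hand":0},{"translation":[0,0,-1],"roll":0,"hand":0},{"translation":[0,0,-1],"roll":0,"hand":0}]'
python3 -c "
from h import *
togo(.645,.1045,.077)"
```

```text
time_s: 3.6
tcp_pos: [0.6378, -0.0599, 0.0578]
ee_rot: [0.993, 0.122, 0.0, 0.0]
force: [0.9, -1.7, 2.3]
grip_width: -0.0
gripper_force: 1.1
time_s: 3.9
tcp_pos: [0.6387, -0.059, 0.0996]
ee_rot: [0.993, 0.122, 0.002, -0.0]
force: [1.2, -0.4, 0.1]
grip_width: 0.0001
gripper_force: 0.0
t 3.9 tcp [ 0.6387 -0.059   0.0996] yaw 14.0 F [ 1.2 -0.4  0.1] q [ 0.25  0.66 -0.32  1.62  0.25  0.9  -1.5 ] w 0.0 gf 0.0 
  units [ 1.139 -3.929  0.567] roll 0
```

```bash

python3 -m inch '[{"translation":[0.3,-1,0],"roll":0,"hand":0},{"translation":[0.6,-2,0],"roll":0,"hand":0},{"translation":[0.9,-3,0.1],"roll":0,"hand":0},{"translation":[1.14,-3.93,0.3],"roll":0,"hand":0},{"translation":[1.14,-3.93,0.5],"roll":0,"hand":0}]' >/dev/null
python3 -m inch '[{"translation":[0,0,0],"roll":0,"hand":0},{"translation":[0,0,0],"roll":0,"hand":0}]' >/dev/null
python3 - <<'E'
from h import *
togo(.645,.1045,.051)
t=snapshot("top");cv2.imwrite("pics/top1.png",t[:,:,::-1]);s=snapshot("scene");cv2.imwrite("pics/scene1.png",s[:,:,::-1])
for n,i in(("top",t),("scene",s)): print(n,[cen(k).round(1).tolist() for k in blobs(i,"red",60,600)])
E
```

```text
t 4.6 tcp [0.6433 0.1023 0.0766] yaw 13.9 F [ 0.2 -0.1 -0.1] q [-0.02  0.7  -0.3   1.61  0.26  0.87 -1.75] w -0.0 gf 0.0 
  units [ 0.056 -0.044  0.639] roll 0
top [[85.9, 295.3], [132.3, 164.1], [271.2, 159.5]]
scene [[309.6, 299.5], [430.3, 266.9], [256.7, 255.3], [314.2, 212.7], [218.7, 211.8]]
```

View pics/scene1.png

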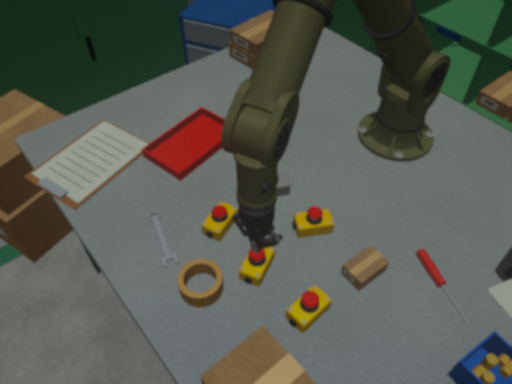

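The scene picture shows the gripper over the button at (257,255). The first station's button moved only 1.3 px, from (218.6,210.5) to (218.7,211.8), so it sprang back and is faulty. I'll push the second one now.

```bash

python3 -m inch '[{"translation":[0.05,-0.04,0.15],"roll":0,"hand":0},{"translation":[0.05,-0.04,0.3],"roll":0,"hand":0},{"translation":[0.05,-0.04,0.45],"roll":0,"hand":0},{"translation":[0.05,-0.04,0.56],"roll":0,"hand":0},{"translation":[0.05,-0.04,0.56],"roll":0,"hand":0}]'
python3 -m inch '[{"translation":[0,0,0.05],"roll":0,"hand":0},{"translation":[0,0,0.08],"roll":0,"hand":0},{"translation":[0,0,0.08],"roll":0,"hand":0}]'
```

```text
time_s: 5.2
tcp_pos: [0.6462, 0.1054, 0.0557]
ee_rot: [0.993, 0.121, 0.001, 0.0]
force: [0.4, -1.4, 6.1]
grip_width: -0.0003
gripper_force: 3.0
time_s: 5.5
tcp_pos: [0.6468, 0.1056, 0.0547]
ee_rot: [0.993, 0.121, 0.002, 0.0]
force: [-4.1, -3.0, 20.2]
grip_width: -0.0
gripper_force: 10.2
```

```bash

python3 -m inch '[{"translation":[0,0,-0.1],"roll":0,"hand":0},{"translation":[0,0,-0.16],"roll":0,"hand":0},{"translation":[0,0,-0.16],"roll":0,"hand":0}]'
python3 -m inch '[{"translation":[0,0,-0.4],"roll":0,"hand":0},{"translation":[0,0,-1],"roll":0,"hand":0},{"translation":[0.2,-1,-1],"roll":0,"hand":0},{"translation":[0.4,-2,-1],"roll":0,"hand":0},{"translation":[0.6,-3,-1],"roll":0,"hand":0}]'
python3 -m inch '[{"translation":[0,-0.9,0.1],"roll":0,"hand":0},{"translation":[0,-0.9,0.2],"roll":0,"hand":0},{"translation":[0,-0.9,0.2],"roll":0,"hand":0}]'
python3 -c "
from h import *
togo(.629,.269,.077)"
```

```text
time_s: 5.8
tcp_pos: [0.6456, 0.1057, 0.0586]
ee_rot: [0.993, 0.121, 0.0, 0.0]
force: [1.2, -0.5, 2.6]
grip_width: -0.0003
gripper_force: 1.1
time_s: 6.3
tcp_pos: [0.6388, 0.2294, 0.0976]
ee_rot: [0.993, 0.121, -0.001, -0.0]
force: [0.5, -0.1, 0.3]
grip_width: -0.0003
gripper_force: 0.0
time_s: 6.6
tcp_pos: [0.6292, 0.2643, 0.0886]
ee_rot: [0.992, 0.123, -0.002, 0.0]
force: [0.1, -1.3, -0.7]
grip_width: 0.0
gripper_force: 0.0
t 6.6 tcp [0.6292 0.2643 0.0886] yaw 14.1 F [ 0.1 -1.3 -0.7] q [-0.27  0.73 -0.3   1.5   0.24  0.95 -1.96] w 0.0 gf 0.0 
  units [ 0.026 -0.115  0.291] roll 0
```

```bash

python3 -m inch '[{"translation":[0.03,-0.11,0.3],"roll":0,"hand":0},{"translation":[0.03,-0.11,0.5],"roll":0,"hand":0},{"translation":[0.03,-0.11,0.7],"roll":0,"hand":0},{"translation":[0.03,-0.11,0.86],"roll":0,"hand":0},{"translation":[0.03,-0.11,0.86],"roll":0,"hand":0}]'
python3 -m inch '[{"translation":[0,0,0.05],"roll":0,"hand":0},{"translation":[0,0,0.08],"roll":0,"hand":0},{"translation":[0,0,0.08],"roll":0,"hand":0}]'
```

```text
time_s: 7.1
tcp_pos: [0.6312, 0.2667, 0.0557]
ee_rot: [0.993, 0.121, -0.0, 0.0]
force: [-1.9, -0.9, 4.3]
grip_width: -0.0001
gripper_force: 1.7
time_s: 7.4
tcp_pos: [0.6314, 0.2668, 0.0548]
ee_rot: [0.993, 0.121, 0.001, 0.0]
force: [-4.4, -3.1, 16.7]
grip_width: -0.0003
gripper_force: 8.5
```

Now up, then on to P1 at (0.453,0.100).

```bash

python3 -m inch '[{"translation":[0,0,-0.1],"roll":0,"hand":0},{"translation":[0,0,-0.16],"roll":0,"hand":0},{"translation":[0,0,-0.16],"roll":0,"hand":0}]'
python3 -m inch '[{"translation":[0,0,-0.8],"roll":0,"hand":0},{"translation":[-0.5,0.4,-1.5],"roll":0,"hand":0},{"translation":[-1.4,0.8,-1.5],"roll":0,"hand":0},{"translation":[-2.3,1.2,-1.5],"roll":0,"hand":0},{"translation":[-3.2,1.6,-1.5],"roll":0,"hand":0}]'
python3 -c "
from h import *
togo(.453,.1005,.09)"
```

```text
time_s: 7.7
tcp_pos: [0.6313, 0.2672, 0.0591]
ee_rot: [0.993, 0.121, 0.0, 0.0]
force: [-0.2, 0.0, -0.2]
grip_width: -0.0003
gripper_force: 0.0
time_s: 8.2
tcp_pos: [0.521, 0.1735, 0.1188]
ee_rot: [0.993, 0.121, -0.0, 0.0]
force: [0.4, -0.3, 0.5]
grip_width: 0.0001
gripper_force: 0.0
t 8.2 tcp [0.521  0.1735 0.1188] yaw 14.0 F [ 0.4 -0.3  0.5] q [-0.15  0.52 -0.32  1.85  0.22  0.8  -1.91] w 0.0 gf 0.0 
  units [-2.091  1.361  0.721] roll 0
```

```bash

python3 -m inch '[{"translation":[-0.8,0.5,0.2],"roll":0,"hand":0},{"translation":[-1.6,1,0.5],"roll":0,"hand":0},{"translation":[-2.09,1.36,0.7],"roll":0,"hand":0},{"translation":[-2.09,1.36,0.8],"roll":0,"hand":0},{"translation":[-2.09,1.36,0.8],"roll":0,"hand":0}]' >/dev/null
python3 -c "
from h import *
togo(.453,.1005,.055)"
```

```text
t 8.7 tcp [0.4543 0.1014 0.0868] yaw 13.9 F [ 0.7 -0.3 -0.3] q [-0.05  0.46 -0.31  2.1   0.24  0.61 -1.86] w -0.0 gf 0.0 
  units [-0.036  0.013  0.794] roll 0
```

```bash

python3 -m inch '[{"translation":[-0.03,0.01,0.25],"roll":0,"hand":0},{"translation":[-0.03,0.01,0.45],"roll":0,"hand":0},{"translation":[-0.03,0.01,0.65],"roll":0,"hand":0},{"translation":[-0.03,0.01,0.84],"roll":0,"hand":0},{"translation":[-0.03,0.01,0.84],"roll":0,"hand":0}]'
python3 -m inch '[{"translation":[0,0,0.05],"roll":0,"hand":0},{"translation":[0,0,0.08],"roll":0,"hand":0},{"translation":[0,0,0.08],"roll":0,"hand":0}]'
```

```text
time_s: 9.2
tcp_pos: [0.4542, 0.1018, 0.0541]
ee_rot: [0.993, 0.122, 0.001, -0.0]
force: [-3.9, -0.5, 25.5]
grip_width: 0.0002
gripper_force: 12.3
time_s: 9.5
tcp_pos: [0.4543, 0.1019, 0.0527]
ee_rot: [0.993, 0.122, 0.002, 0.0]
force: [-7.2, -0.8, 43.2]
grip_width: 0.0003
gripper_force: 21.5
```

```bash

python3 -m inch '[{"translation":[0,0,-0.12],"roll":0,"hand":0},{"translation":[0,0,-0.24],"roll":0,"hand":0},{"translation":[0,0,-0.24],"roll":0,"hand":0}]'
python3 -m inch '[{"translation":[0,0,-0.8],"roll":0,"hand":20},{"translation":[0,0,-1.8],"roll":0,"hand":85},{"translation":[0,0,-2.6],"roll":0,"hand":85},{"translation":[-0.3,0.3,-3.2],"roll":0,"hand":85},{"translation":[-0.3,0.8,-3.8],"roll":0,"hand":85}]'
python3 - <<'E'
from h import *
togo(.637,-.058,.12,21.5)
t=snapshot("top");cv2.imwrite("pics/top2.png",t[:,:,::-1]);s=snapshot("scene");cv2.imwrite("pics/scene2.png",s[:,:,::-1])
for n,i in(("top",t),("scene",s)): print(n,[cen(k).round(1).tolist() for k in blobs(i,"red",60,600)])
for k in blobs(t,"y",200,3000):
    c,s,an=cv2.minAreaRect((ray("top",k[:,0],.03)[:,:2]*1000).astype(np.float32));print("yel",np.round(c),np.round(s),round((an+90*(s[0]<s[1]))%180,1))
E
```

```text
time_s: 9.8
tcp_pos: [0.4533, 0.1011, 0.06]
ee_rot: [0.993, 0.122, 0.0, -0.0]
force: [0.5, 0.5, -0.6]
grip_width: -0.0004
gripper_force: 0.0
time_s: 10.3
tcp_pos: [0.4478, 0.0675, 0.2124]
ee_rot: [0.992, 0.123, -0.001, -0.0]
force: [1.1, -0.9, -0.1]
grip_width: 0.0724
gripper_force: 0.0
t 10.3 tcp [0.4478 0.0675 0.2124] yaw 14.1 F [ 1.1 -0.9 -0.1] q [ 0.09  0.27 -0.37  1.96  0.12  0.94 -1.67] w 0.072 gf 0.0 
  units [3.825 4.197 2.302] roll -0.923
top [[87.5, 295.9], [271.2, 159.5], [206.6, 155.8]]
scene [[309.1, 302.6], [430.3, 266.9], [256.5, 255.1], [313.8, 216.5], [218.7, 211.7]]
yel [638. -58.] [99. 54.] 21.8
```

View pics/top2.png

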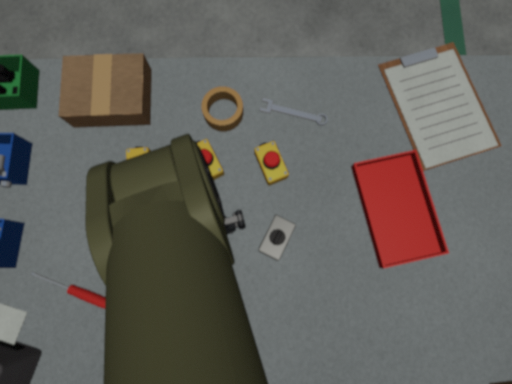

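The top view shows both untouched red buttons at (206,156) and (271,160), and the tray is clear. In the scene view, P1 and P2 dropped 3–4 px and stay down. P3 and P4 dropped about 1 px, so those two are faulty. I'll fetch P3 first.

```bash

python3 -m inch '[{"translation":[0.8,0.9,0],"roll":-0.3,"hand":85},{"translation":[1.6,1.8,0.2],"roll":-0.6,"hand":85},{"translation":[2.4,2.6,0.6],"roll":-0.93,"hand":85},{"translation":[3.1,3.4,1],"roll":-0.93,"hand":85},{"translation":[3.83,4.2,1.5],"roll":-0.93,"hand":85}]' 30 >/dev/null
python3 -m inch '[{"translation":[0,0,0.5],"roll":0,"hand":85},{"translation":[0,0,0.5],"roll":0,"hand":85},{"translation":[0,0,0.5],"roll":0,"hand":85}]'
python3 -c "
from h import *
togo(.638,-.058,.008,21.5)"
```

```text
time_s: 11.2
tcp_pos: [0.6376, -0.0577, 0.1307]
ee_rot: [0.982, 0.186, -0.001, -0.001]
force: [0.0, 0.8, 0.2]
grip_width: 0.0852
gripper_force: 0.0
t 11.2 tcp [ 0.6376 -0.0577  0.1307] yaw 21.5 F [0.  0.8 0.2] q [ 0.24  0.63 -0.32  1.59  0.23  0.97 -1.35] w 0.085 gf 0.0 
  units [0.014 0.016 3.068] roll -0.003
```

```bash

python3 -m inch '[{"translation":[0,0,0.7],"roll":0,"hand":85},{"translation":[0,0,1.5],"roll":0,"hand":85},{"translation":[0,0,2.3],"roll":0,"hand":85},{"translation":[0,0,2.9],"roll":0,"hand":85},{"translation":[0,0,3.1],"roll":0,"hand":85}]'
python3 -m inch '[{"translation":[0,0,0],"roll":0,"hand":85},{"translation":[0,0,0],"roll":0,"hand":60},{"translation":[0,0,0],"roll":0,"hand":50},{"translation":[0,0,0],"roll":0,"hand":45},{"translation":[0,0,0],"roll":0,"hand":45}]' 40
python3 -c "
from h import *
togo(.638,-.058,.006,21.5)"
```

```text
time_s: 11.7
tcp_pos: [0.6373, -0.0578, 0.0069]
ee_rot: [0.982, 0.186, -0.001, -0.0]
force: [0.2, -0.9, 0.4]
grip_width: 0.0847
gripper_force: 0.0
time_s: 12.2
tcp_pos: [0.6397, -0.0585, 0.0101]
ee_rot: [0.983, 0.186, 0.001, 0.0]
force: [-1.5, 0.5, 7.3]
grip_width: 0.0553
gripper_force: 44.6
t 12.2 tcp [ 0.6397 -0.0585  0.0101] yaw 21.4 F [-1.5  0.5  7.3] q [ 0.22  0.77 -0.28  1.69  0.29  0.72 -1.4 ] w 0.055 gf 44.6 
  units [-0.034 -0.026  0.101] roll -0.01
```

```bash

python3 -m inch '[{"translation":[0,0,-0.3],"roll":0,"hand":45},{"translation":[0,0,-0.9],"roll":0,"hand":45},{"translation":[0,0,-1.8],"roll":0,"hand":45},{"translation":[0,0,-2.7],"roll":0,"hand":45},{"translation":[0,0,-2.8],"roll":0,"hand":45}]'
python3 - <<'E'
from h import *
c=np.radians(12.1)
togo(.525+.06*np.cos(c),-.364+.06*np.sin(c),.12,12.1)
E
```

```text
time_s: 12.7
tcp_pos: [0.6411, -0.0591, 0.1257]
ee_rot: [0.983, 0.186, 0.004, 0.001]
force: [1.0, -0.5, -4.4]
grip_width: 0.0554
gripper_force: 44.0
t 12.7 tcp [ 0.6411 -0.0591  0.1257] yaw 21.4 F [ 1.  -0.5 -4.4] q [ 0.25  0.63 -0.32  1.59  0.24  0.94 -1.35] w 0.055 gf 44.0 
  units [-4.003  6.28   0.134] roll 1.161
```

```bash

python3 -m inch '[{"translation":[-0.4,0.6,0],"roll":0.2,"hand":45},{"translation":[-0.9,1.3,0],"roll":0.5,"hand":45},{"translation":[-1.4,2.1,0],"roll":0.8,"hand":45},{"translation":[-1.9,2.9,0],"roll":1.16,"hand":45},{"translation":[-2.4,3.7,0],"roll":1.16,"hand":45}]' >/dev/null
python3 -m inch '[{"translation":[-0.4,0.8,0],"roll":0,"hand":45},{"translation":[-0.8,1.6,0],"roll":0,"hand":45},{"translation":[-1,2.3,0],"roll":0,"hand":45},{"translation":[-1,2.3,0],"roll":0,"hand":45}]' 
python3 - <<'E'
from h import *
c=np.radians(12.1)
togo(.525+.06*np.cos(c),-.364+.06*np.sin(c),.03,12.1)
s=snapshot("scene");t=snapshot("top");cv2.imwrite("pics/p3.png",np.hstack([s[60:260,100:400],t[80:280,212:512]])[:,:,::-1])
E
```

```text
time_s: 13.6
tcp_pos: [0.5802, -0.3372, 0.119]
ee_rot: [0.995, 0.102, -0.002, 0.002]
force: [0.1, -1.0, -4.9]
grip_width: 0.0554
gripper_force: 44.0
t 13.6 tcp [ 0.5802 -0.3372  0.119 ] yaw 11.7 F [ 0.1 -1.  -4.9] q [ 0.65  0.68 -0.28  1.51  0.22  0.98 -1.06] w 0.055 gf 44.0 
  units [0.021 0.359 2.227] roll -0.053
```

View pics/p3.png

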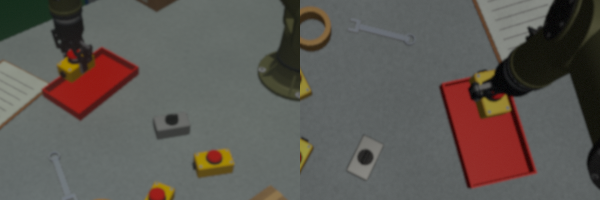

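The crops show the station held above the far end of the tray. Left crop: station at (68,66). Right crop: (490,95), with the tray rim running from (443,85) to (472,185). I'll centre it and lower.

```bash

python3 -m inch '[{"translation":[0.02,0.36,0.3],"roll":-0.05,"hand":45},{"translation":[0.02,0.36,0.9],"roll":-0.05,"hand":45},{"translation":[0.02,0.36,1.5],"roll":-0.05,"hand":45},{"translation":[0.02,0.36,2.1],"roll":-0.05,"hand":45},{"translation":[0.02,0.36,2.2],"roll":-0.05,"hand":45}]'
python3 -m inch '[{"translation":[0,0,0.1],"roll":0,"hand":45},{"translation":[0,0,0.2],"roll":0,"hand":45},{"translation":[0,0,0.28],"roll":0,"hand":45},{"translation":[0,0,0.28],"roll":0,"hand":45}]'
python3 - <<'E'
from h import *
c=np.radians(12.1)
togo(.525+.06*np.cos(c),-.364+.06*np.sin(c),.015,12.1)
E
```

```text
time_s: 14.2
tcp_pos: [0.5854, -0.3421, 0.0281]
ee_rot: [0.994, 0.11, -0.003, -0.002]
force: [0.0, 1.3, -3.8]
grip_width: 0.0555
gripper_force: 44.1
time_s: 14.6
tcp_pos: [0.5874, -0.3442, 0.0212]
ee_rot: [0.994, 0.109, 0.0, 0.0]
force: [-0.9, -0.3, -4.1]
grip_width: 0.0553
gripper_force: 44.1
t 14.6 tcp [ 0.5874 -0.3442  0.0212] yaw 12.5 F [-0.9 -0.3 -4.1] q [ 0.64  0.8  -0.26  1.57  0.26  0.81 -1.07] w 0.055 gf 44.1 
  units [-0.13   0.155  0.154] roll 0.054
```

```bash

python3 -m inch '[{"translation":[-0.13,0.15,0],"roll":0,"hand":45},{"translation":[-0.13,0.15,0.08],"roll":0,"hand":45},{"translation":[-0.13,0.15,0.14],"roll":0,"hand":45},{"translation":[-0.13,0.15,0.14],"roll":0,"hand":45}]'
python3 -m inch '[{"translation":[0,0,0.04],"roll":0,"hand":45},{"translation":[0,0,0.04],"roll":0,"hand":45}]'
```

```text
time_s: 15.0
tcp_pos: [0.5833, -0.3515, 0.0152]
ee_rot: [0.994, 0.109, 0.0, 0.0]
force: [0.6, -1.0, -2.7]
grip_width: 0.0554
gripper_force: 44.4
time_s: 15.2
tcp_pos: [0.5834, -0.3514, 0.0151]
ee_rot: [0.994, 0.109, 0.0, 0.0]
force: [-5.4, 0.5, 7.9]
grip_width: 0.0551
gripper_force: 45.7
```

```bash

python3 -m inch '[{"translation":[0,0,-0.03],"roll":0,"hand":58},{"translation":[0,0,-0.03],"roll":0,"hand":65},{"translation":[0,0,-0.03],"roll":0,"hand":82},{"translation":[0,0,-0.03],"roll":0,"hand":82},{"translation":[0,0,-0.03],"roll":0,"hand":82}]'
python3 -m inch '[{"translation":[0,0,-0.4],"roll":0,"hand":82},{"translation":[0,0,-1.2],"roll":0,"hand":82},{"translation":[0,0,-2.2],"roll":0,"hand":82},{"translation":[0,-0.6,-2.9],"roll":0,"hand":82},{"translation":[0.4,-1.5,-3],"roll":0,"hand":82}]'
python3 - <<'E'
from h import *
togo(.6455,.104,.12,26.6)
E
```

```text
time_s: 15.7
tcp_pos: [0.5835, -0.351, 0.0146]
ee_rot: [0.994, 0.109, 0.0, -0.0]
force: [0.7, -0.2, -1.1]
grip_width: 0.0819
gripper_force: 0.0
time_s: 16.2
tcp_pos: [0.5863, -0.2933, 0.1402]
ee_rot: [0.994, 0.106, 0.003, 0.003]
force: [0.8, -0.5, 0.3]
grip_width: 0.0816
gripper_force: 0.0
t 16.2 tcp [ 0.5863 -0.2933  0.1402] yaw 12.2 F [ 0.8 -0.5  0.3] q [ 0.59  0.63 -0.29  1.54  0.21  0.99 -1.12] w 0.082 gf 0.0 
  units [ 3.538 -9.402  0.457] roll -1.805
```

```bash

python3 -m inch '[{"translation":[0.4,-1,0],"roll":-0.4,"hand":85},{"translation":[0.8,-2.1,0],"roll":-0.8,"hand":85},{"translation":[1.2,-3.2,0],"roll":-1.2,"hand":85},{"translation":[1.6,-4.3,0],"roll":-1.5,"hand":85},{"translation":[2,-5.2,0],"roll":-1.8,"hand":85}]' >/dev/null
python3 - <<'E'
from h import *
togo(.6455,.104,.12,26.6)
t=snapshot("top");s=snapshot("scene")
cv2.imwrite("pics/p4.png",np.hstack([s[60:260,100:400],t[80:280,212:512]])[:,:,::-1])
for n,i in(("top",t),("scene",s)): print(n,[cen(k).round(1).tolist() for k in blobs(i,"red",60,600)])
for k in blobs(t,"y",200,3000):
    c,s,an=cv2.minAreaRect((ray("top",k[:,0],.03)[:,:2]*1000).astype(np.float32));print("yel",np.round(c),np.round(s),round((an+90*(s[0]<s[1]))%180,1))
E
```

```text
t 16.7 tcp [ 0.6192 -0.0656  0.1364] yaw 27.1 F [ 0.5 -0.1 -0. ] q [ 0.29  0.6  -0.36  1.64  0.25  0.95 -1.26] w 0.085 gf 0.0 
  units [ 2.518 -3.473  0.413] roll 0.065
top [[88.5, 296.2], [204.3, 237.3], [136.0, 165.1], [203.8, 157.3]]
scene [[309.2, 302.6], [430.3, 266.8], [256.6, 255.0], [313.8, 216.5]]
yel [628. 266.] [99. 59.] 4.8
yel [645. 103.] [100.  50.] 26.6
```

View pics/p4.png

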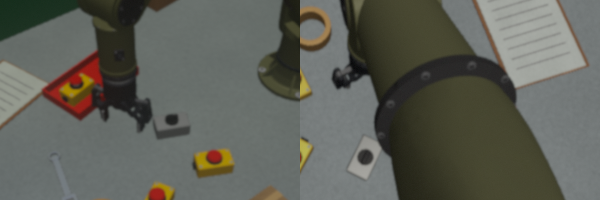

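The left crop shows station P3 standing flat in the tray at (76,88), with the gripper passing high over the grey box at (170,125). P4 is unchanged at about (0.645,0.104), yaw 26.6°.

```bash

python3 -m inch '[{"translation":[0.7,-0.9,0],"roll":0.06,"hand":85},{"translation":[1.4,-1.8,0],"roll":0.06,"hand":85},{"translation":[2,-2.7,0],"roll":0.06,"hand":85},{"translation":[2.52,-3.47,0.1],"roll":0.06,"hand":85},{"translation":[2.52,-3.47,0.1],"roll":0.06,"hand":85}]' >/dev/null
python3 -m inch '[{"translation":[0,0,0.1],"roll":0,"hand":85},{"translation":[0,0,0.1],"roll":0,"hand":85}]' >/dev/null
python3 -c "
from h import *
togo(.6455,.104,.007,26.6)"
```

```text
t 17.5 tcp [0.6459 0.0987 0.1267] yaw 26.3 F [-0.5 -0.7  0.1] q [ 0.01  0.65 -0.35  1.56  0.25  0.98 -1.52] w 0.085 gf 0.0 
  units [ 0.052 -0.128  2.992] roll -0.032
```

```bash

python3 -m inch '[{"translation":[0.05,-0.13,0.5],"roll":0,"hand":85},{"translation":[0.05,-0.13,1.3],"roll":0,"hand":85},{"translation":[0.05,-0.13,2.1],"roll":0,"hand":85},{"translation":[0.05,-0.13,2.8],"roll":0,"hand":85},{"translation":[0.05,-0.13,3],"roll":0,"hand":85}]'
python3 -c "
from h import *
togo(.6455,.104,.007,26.6)"
python3 -m inch '[{"translation":[0,0,0],"roll":0,"hand":85},{"translation":[0,0,0],"roll":0,"hand":60},{"translation":[0,0,0],"roll":0,"hand":50},{"translation":[0,0,0],"roll":0,"hand":45},{"translation":[0,0,0],"roll":0,"hand":45}]' 40
python3 -m inch '[{"translation":[0,0,-0.3],"roll":0,"hand":45},{"translation":[0,0,-0.9],"roll":0,"hand":45},{"translation":[0,0,-1.8],"roll":0,"hand":45},{"translation":[0,0,-2.7],"roll":0,"hand":45},{"translation":[0,0,-2.9],"roll":0,"hand":45}]'
python3 - <<'E'
from h import *
c=np.radians(12.1)
togo(.525-.06*np.cos(c),-.364-.06*np.sin(c),.12,12.1)
E
```

```text
time_s: 18.0
tcp_pos: [0.6438, 0.1034, 0.004]
ee_rot: [0.974, 0.227, -0.003, 0.0]
force: [-0.6, -0.8, 0.5]
grip_width: 0.0848
gripper_force: 0.0
t 18.0 tcp [0.6438 0.1034 0.004 ] yaw 26.3 F [-0.6 -0.8  0.5] q [-0.02  0.79 -0.3   1.66  0.31  0.74 -1.58] w 0.085 gf 0.0 
  units [ 0.045  0.004 -0.076] roll -0.038
time_s: 18.5
tcp_pos: [0.6469, 0.106, 0.0088]
ee_rot: [0.974, 0.229, 0.002, 0.0]
force: [-0.3, -1.2, 6.6]
grip_width: 0.0555
gripper_force: 44.8
time_s: 19.0
tcp_pos: [0.6474, 0.1072, 0.1278]
ee_rot: [0.973, 0.229, 0.003, -0.0]
force: [1.2, 0.8, -3.6]
grip_width: 0.0554
gripper_force: 44.0
t 19.0 tcp [0.6474 0.1072 0.1278] yaw 26.5 F [ 1.2  0.8 -3.6] q [ 0.    0.65 -0.35  1.55  0.25  0.97 -1.53] w 0.055 gf 44.0 
  units [-9.443  8.81   0.144] roll 1.795
```

```bash

python3 -m inch '[{"translation":[-0.4,0.4,0],"roll":0.2,"hand":45},{"translation":[-1.1,1,0],"roll":0.5,"hand":45},{"translation":[-1.8,1.7,0],"roll":0.8,"hand":45},{"translation":[-2.5,2.4,0],"roll":1.2,"hand":45},{"translation":[-3.2,3,0],"roll":1.5,"hand":45}]' >/dev/null
python3 -m inch '[{"translation":[-0.5,0.7,0],"roll":0.2,"hand":45},{"translation":[-1,1.5,0],"roll":0.3,"hand":45},{"translation":[-1.5,2.3,0],"roll":0.3,"hand":45},{"translation":[-2,3.1,0],"roll":0.3,"hand":45},{"translation":[-2.4,3.8,0],"roll":0.3,"hand":45}]' 
python3 - <<'E'
from h import *
c=np.radians(12.1)
togo(.525-.06*np.cos(c),-.364-.06*np.sin(c),.12,12.1)
E
```

```text
time_s: 20.0
tcp_pos: [0.5274, -0.2312, 0.122]
ee_rot: [0.995, 0.104, -0.001, -0.0]
force: [0.3, -0.3, -3.4]
grip_width: 0.0553
gripper_force: 43.8
t 20.0 tcp [ 0.5274 -0.2312  0.122 ] yaw 12.0 F [ 0.3 -0.3 -3.4] q [ 0.56  0.55 -0.3   1.78  0.2   0.85 -1.19] w 0.055 gf 43.8 
  units [-2.248  3.239  0.052] roll -0.014
```

```bash

python3 -m inch '[{"translation":[-0.5,0.8,0],"roll":0,"hand":45},{"translation":[-1.1,1.6,0],"roll":0,"hand":45},{"translation":[-1.7,2.4,0],"roll":0,"hand":45},{"translation":[-2.2,3.2,0],"roll":0,"hand":45},{"translation":[-2.2,3.2,0],"roll":0,"hand":45}]' >/dev/null
python3 -m inch '[{"translation":[0,0,0.4],"roll":0,"hand":45},{"translation":[0,0,0.9],"roll":0,"hand":45},{"translation":[0,0,0.9],"roll":0,"hand":45}]' 
python3 - <<'E'
from h import *
c=np.radians(12.1)
togo(.525-.06*np.cos(c),-.364-.06*np.sin(c),.015,12.1)
t=snapshot("top");s=snapshot("scene")
a=s[100:190,130:250];b=t[130:280,340:460]
cv2.imwrite("pics/p5.png",np.hstack([cv2.resize(a,(400,300)),cv2.resize(b,(300,300))])[:,:,::-1])
E
```

```text
time_s: 20.8
tcp_pos: [0.4679, -0.3712, 0.0837]
ee_rot: [0.994, 0.105, -0.002, -0.002]
force: [-0.0, 0.5, -4.5]
grip_width: 0.0553
gripper_force: 44.2
t 20.8 tcp [ 0.4679 -0.3712  0.0837] yaw 12.1 F [-0.   0.5 -4.5] q [ 0.81  0.62 -0.28  1.75  0.23  0.8  -0.95] w 0.055 gf 44.2 
  units [-0.058  0.131  1.718] roll -0.006
```

View pics/p5.png

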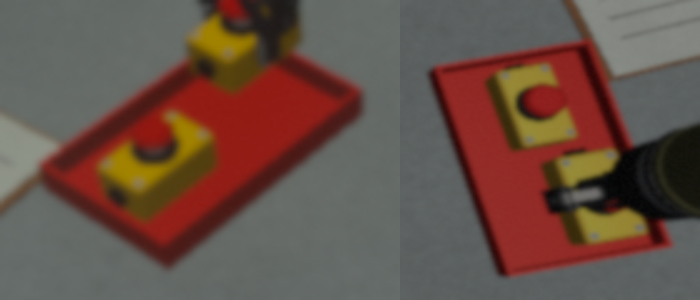

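The enlarged crops show P3 standing flat in the far half of the tray at (155,165) left and (535,105) right. P4 is held over the near half at (600,195) right, with a clear gap between them. Lowering now.

```bash

python3 -m inch '[{"translation":[-0.06,0.13,0.3],"roll":0,"hand":45},{"translation":[-0.06,0.13,0.8],"roll":0,"hand":45},{"translation":[-0.06,0.13,1.2],"roll":0,"hand":45},{"translation":[-0.06,0.13,1.45],"roll":0,"hand":45},{"translation":[-0.06,0.13,1.45],"roll":0,"hand":45}]' >/dev/null
python3 -m inch '[{"translation":[0,0,0],"roll":0,"hand":45},{"translation":[0,0,0],"roll":0,"hand":45}]' 
python3 - <<'E'
from h import *
c=np.radians(12.1)
togo(.525-.06*np.cos(c),-.364-.06*np.sin(c),.014,12.1)
E
```

```text
time_s: 21.6
tcp_pos: [0.4693, -0.3789, 0.0297]
ee_rot: [0.994, 0.105, 0.001, 0.001]
force: [0.7, 1.0, -3.9]
grip_width: 0.0555
gripper_force: 44.3
t 21.6 tcp [ 0.4693 -0.3789  0.0297] yaw 12.1 F [ 0.7  1.  -3.9] q [ 0.8   0.7  -0.26  1.79  0.26  0.69 -0.97] w 0.055 gf 44.3 
  units [-0.062 -0.072  0.392] roll -0.006
```

```bash

python3 -m inch '[{"translation":[-0.06,-0.05,0.1],"roll":0,"hand":45},{"translation":[-0.06,-0.05,0.2],"roll":0,"hand":45},{"translation":[-0.06,-0.05,0.3],"roll":0,"hand":45},{"translation":[-0.06,-0.05,0.36],"roll":0,"hand":45},{"translation":[-0.06,-0.05,0.36],"roll":0,"hand":45}]'
python3 -m inch '[{"translation":[0,0,0.04],"roll":0,"hand":45},{"translation":[0,0,0.06],"roll":0,"hand":45},{"translation":[0,0,0.06],"roll":0,"hand":45}]'
```

```text
time_s: 22.1
tcp_pos: [0.466, -0.377, 0.0142]
ee_rot: [0.994, 0.105, -0.0, -0.0]
force: [-0.0, 1.4, -4.2]
grip_width: 0.0552
gripper_force: 44.4
time_s: 22.4
tcp_pos: [0.466, -0.377, 0.0138]
ee_rot: [0.994, 0.105, 0.0, 0.001]
force: [-4.9, 4.8, 13.6]
grip_width: 0.0555
gripper_force: 46.5
```

In contact with the tray floor. I'll release, retract and check.

```bash

python3 -m inch '[{"translation":[0,0,-0.04],"roll":0,"hand":58},{"translation":[0,0,-0.04],"roll":0,"hand":65},{"translation":[0,0,-0.04],"roll":0,"hand":82},{"translation":[0,0,-0.04],"roll":0,"hand":82},{"translation":[0,0,-0.04],"roll":0,"hand":82}]'
python3 -m inch '[{"translation":[0,0,-0.4],"roll":0,"hand":82},{"translation":[0,0,-1.2],"roll":0,"hand":82},{"translation":[0,0,-2.2],"roll":0,"hand":82},{"translation":[0,0,-3.2],"roll":0,"hand":82},{"translation":[0,0,-4.2],"roll":0,"hand":82}]'
python3 -m inch '[{"translation":[-1,0.3,0],"roll":0,"hand":82},{"translation":[-2,0.6,-0.2],"roll":0,"hand":82},{"translation":[-3,1,-0.4],"roll":0,"hand":82},{"translation":[-4,1.5,-0.4],"roll":0,"hand":82},{"translation":[-4.8,2,-0.4],"roll":0,"hand":82}]'
python3 -m inch '[{"translation":[-0.8,0.4,0],"roll":0,"hand":82},{"translation":[-0.8,0.4,0],"roll":0,"hand":82},{"translation":[-0.8,0.4,0],"roll":0,"hand":82},{"translation":[-0.8,0.4,0],"roll":0,"hand":82}]'
python3 - <<'E'
from h import *
t=snapshot("top");s=snapshot("scene")
cv2.imwrite("pics/end.png",np.hstack([s[80:340,130:420],t[100:360,60:460]])[:,:,::-1])
for n,i in(("top",t),("scene",s)): print(n,[cen(k).round(1).tolist() for k in blobs(i,"red",60,600)])
for k in blobs(t,"y",150,3000):
    c,s,an=cv2.minAreaRect((ray("top",k[:,0],.03)[:,:2]*1000).astype(np.float32));print("yel",np.round(c),np.round(s),round((an+90*(s[0]<s[1]))%180,1))
E
```

```text
time_s: 22.9
tcp_pos: [0.4659, -0.377, 0.0134]
ee_rot: [0.994, 0.105, -0.0, -0.0]
force: [-0.4, 0.7, 1.0]
grip_width: 0.0817
gripper_force: 0.0
time_s: 23.4
tcp_pos: [0.4657, -0.3768, 0.183]
ee_rot: [0.994, 0.105, -0.0, -0.0]
force: [1.0, -0.4, -0.1]
grip_width: 0.0819
gripper_force: 0.0
time_s: 23.9
tcp_pos: [0.2923, -0.4966, 0.198]
ee_rot: [0.995, 0.104, -0.0, 0.0]
force: [0.8, -0.4, -0.8]
grip_width: 0.0818
gripper_force: 0.0
time_s: 24.3
tcp_pos: [0.2681, -0.5168, 0.1975]
ee_rot: [0.994, 0.106, 0.0, -0.0]
force: [-0.0, 0.7, -0.0]
grip_width: 0.0819
gripper_force: 0.0
top [[88.4, 296.2], [204.4, 237.3], [136.0, 165.1]]
scene [[309.1, 302.6], [430.2, 266.6], [313.8, 216.5]]
yel [458. 104.] [43. 94.] 150.5
yel [ 465. -381.] [96. 58.] 12.2
yel [ 585. -354.] [97. 57.] 12.5
yel [628. 266.] [100.  59.] 3.3
```

View pics/end.png

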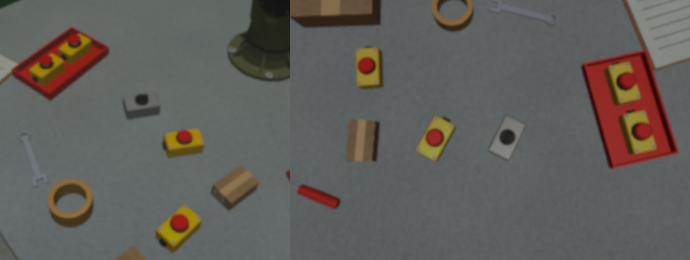

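The final picture shows both faulty stations flat in the tray, at (625,82) and (638,132) in the right-hand part. The two sound ones stand with their buttons down at (367,67) and (435,138). The carton (362,140) and grey box (507,138) have not moved.

```bash
python3 -c "
from plant import hand_in
print(hand_in())"
```

```text
the job is handed in; nothing more can be done
None
```

I tested all four stations and handed the job in at about 24 s: the two that sprang back stand flat in the reject tray, buttons up; the two that stayed down, the grey box and the carton are where they were. One push (a sound station) reached 43 N at the closed fingertips, under the 120 N wrist limit but over the 40 N figure given for the arm and gripper body.

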